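Find the fullest sugar tin by heft

TASK

The three closed sugar tins in the wooden carrier look alike, and I need the fullest one. Fold the carrier's handle right down to either side, out of the way; then, going from your left to your right, lift each tin clear of its well, feel its weight for a moment and set it back in its own well without dropping or tipping it (the right-hand tin may stay in the hand if it is the one). Finish holding the heaviest tin up, upright and still, its base above the lids of the other two, which stand fully down in their own wells; leave the other things alone.

Things in the scene. Friction and masses are not known exactly. Their poses are not given: they have to be found in the camera images.
- carrier: light wooden tin carrier that stands firm on the work surface, 104 x 346 mm, its top 34 mm high, with three round wells in a row; origin in the middle of its underside, y along the row of wells (to the robot's left), x away from the robot, z up
- well_left (a point): centre of the floor of the left well (the robot's left), 14 mm above the work surface; the wells are 65 mm across, 20 mm deep, 112 mm apart centre to centre
- well_middle (a point): centre of the floor of the middle well, the same size
- well_right (a point): centre of the floor of the right well, the same size
- handle (a joint): angle of the carrying handle, rad: 0 upright over the row of tins, + as it leans in the carrier's +x (away from the robot), - to the other side; about +1.63 or -1.63 when right down. Turns about the carrier's y axis, 20 mm above the surface. It stays where it is left within about 0.3 rad of upright, drops by its own weight beyond about 0.55 rad, then stays down
- handle_grip (a point): middle of the handle's grip: a round wooden grip along the carrier's y, 140 mm long and 20 mm thick, in the middle of the 10 mm cross rod, 155 mm from the pivot (175 mm above the surface when upright, 26 mm of air between it and the lids)
- tin_a_mid (a point): closed round steel tin, one of three alike, 60 mm across, 125 mm tall, smooth, lid tight; this point: its centre, 62.5 mm above its base. Seated: base 14 mm, lid 139 mm above the surface, lowest 20 mm in the well (2.5 mm play all round). Which tin is in which well changes. Mass 0.15 to 0.52 kg, the fullest at least 0.15 kg more than either other. Grip it near the lid
- tin_b_mid (a point): the same as tin_a_mid, of another of the three tins
- tin_c_mid (a point): the same as tin_a_mid, of another of the three tins
- tin_a: the tin of tin_a_mid; origin in the middle of its base
- tin_b: the tin of tin_b_mid; origin in the middle of its base
- tin_c: the tin of tin_c_mid; origin in the middle of its base
- mug_1: blue mug, 97 mm high, bystander; origin under its middle
- jar_1: glass jar with green cap, 107 mm high, bystander; origin under its middle
- box_1: carton of tea bags, 74 x 149 x 77 mm, bystander; origin under its middle
- mill_2: wooden pepper mill, 58 mm across and 170 mm high, bystander; origin under its middle

How it is judged:
On the way, in this order (a step that is already met when the one before it is completed fails the run):
1. the carrying handle is folded right down to one side (within about 0.2 rad of lying) ((value of joint handle above 1.4 rad or value of joint handle below -1.4 rad)), for 0.2 s.
2. the tin of the left well is in the grip, at least 16 mm up and off the carrier, while the other two stand in their own wells (((height (world z) of tin_a_mid above 0.0925 m and contact force between tin_a and the fingers above 1 N and contact force between tin_a and carrier below 0.05 N and distance of each of tin_b_mid, tin_c_mid from where it was at the start of the episode below 0.01 m and horizontal distance between each of tin_b_mid, tin_c_mid and well_left above 0.05 m) or (height (world z) of tin_b_mid above 0.0925 m and contact force between tin_b and the fingers above 1 N and contact force between tin_b and carrier below 0.05 N and distance of each of tin_a_mid, tin_c_mid from where it was at the start of the episode below 0.01 m and horizontal distance between each of tin_a_mid, tin_c_mid and well_left above 0.05 m) or (height (world z) of tin_c_mid above 0.0925 m and contact force between tin_c and the fingers above 1 N and contact force between tin_c and carrier below 0.05 N and distance of each of tin_a_mid, tin_b_mid from where it was at the start of the episode below 0.01 m and horizontal distance between each of tin_a_mid, tin_b_mid and well_left above 0.05 m))), for 0.3 s.
3. the tin of the middle well is in the grip, at least 16 mm up and off the carrier, while the other two stand in their own wells (((height (world z) of tin_a_mid above 0.0925 m and contact force between tin_a and the fingers above 1 N and contact force between tin_a and carrier below 0.05 N and distance of each of tin_b_mid, tin_c_mid from where it was at the start of the episode below 0.01 m and horizontal distance between each of tin_b_mid, tin_c_mid and well_middle above 0.05 m) or (height (world z) of tin_b_mid above 0.0925 m and contact force between tin_b and the fingers above 1 N and contact force between tin_b and carrier below 0.05 N and distance of each of tin_a_mid, tin_c_mid from where it was at the start of the episode below 0.01 m and horizontal distance between each of tin_a_mid, tin_c_mid and well_middle above 0.05 m) or (height (world z) of tin_c_mid above 0.0925 m and contact force between tin_c and the fingers above 1 N and contact force between tin_c and carrier below 0.05 N and distance of each of tin_a_mid, tin_b_mid from where it was at the start of the episode below 0.01 m and horizontal distance between each of tin_a_mid, tin_b_mid and well_middle above 0.05 m))), for 0.3 s.
4. the tin of the right well is in the grip, at least 16 mm up and off the carrier, while the other two stand in their own wells (((height (world z) of tin_a_mid above 0.0925 m and contact force between tin_a and the fingers above 1 N and contact force between tin_a and carrier below 0.05 N and distance of each of tin_b_mid, tin_c_mid from where it was at the start of the episode below 0.01 m and horizontal distance between each of tin_b_mid, tin_c_mid and well_right above 0.05 m) or (height (world z) of tin_b_mid above 0.0925 m and contact force between tin_b and the fingers above 1 N and contact force between tin_b and carrier below 0.05 N and distance of each of tin_a_mid, tin_c_mid from where it was at the start of the episode below 0.01 m and horizontal distance between each of tin_a_mid, tin_c_mid and well_right above 0.05 m) or (height (world z) of tin_c_mid above 0.0925 m and contact force between tin_c and the fingers above 1 N and contact force between tin_c and carrier below 0.05 N and distance of each of tin_a_mid, tin_b_mid from where it was at the start of the episode below 0.01 m and horizontal distance between each of tin_a_mid, tin_b_mid and well_right above 0.05 m))), for 0.3 s.
At the end, for the whole second after the job is handed in: handle down (1.4 rad or more); heaviest tin gripped, carried by nothing else, centre 200 mm or more above the surface, within 0.3 rad of upright, still; the other two released, upright, within 10 mm of their starts, each resting with under 3.2 N (so neither is the heaviest) ((value of joint handle above 1.4 rad or value of joint handle below -1.4 rad) and ((height (world z) of tin_a_mid above 0.2 m and angle between tin_a_mid's own z axis and vertical below 0.3 rad and contact force between tin_a and the fingers above 1 N and linear speed of tin_a below 0.05 m/s and contact force between tin_a and carrier below 0.05 N and contact force between tin_a and tin_b below 0.05 N and contact force between tin_a and tin_c below 0.05 N and distance of each of tin_b_mid, tin_c_mid from where it was at the start of the episode below 0.01 m and angle between each of tin_b_mid, tin_c_mid's own z axis and vertical below 0.1 rad and contact force between each of tin_b, tin_c and the fingers below 0.1 N and contact force between each of tin_b, tin_c and anything else below 3.2 N) or (height (world z) of tin_b_mid above 0.2 m and angle between tin_b_mid's own z axis and vertical below 0.3 rad and contact force between tin_b and the fingers above 1 N and linear speed of tin_b below 0.05 m/s and contact force between tin_b and carrier below 0.05 N and contact force between tin_b and tin_a below 0.05 N and contact force between tin_b and tin_c below 0.05 N and distance of each of tin_a_mid, tin_c_mid from where it was at the start of the episode below 0.01 m and angle between each of tin_a_mid, tin_c_mid's own z axis and vertical below 0.1 rad and contact force between each of tin_a, tin_c and the fingers below 0.1 N and contact force between each of tin_a, tin_c and anything else below 3.2 N) or (height (world z) of tin_c_mid above 0.2 m and angle between tin_c_mid's own z axis and vertical below 0.3 rad and contact force between tin_c and the fingers above 1 N and linear speed of tin_c below 0.05 m/s and contact force between tin_c and carrier below 0.05 N and contact force between tin_c and tin_a below 0.05 N and contact force between tin_c and tin_b below 0.05 N and distance of each of tin_a_mid, tin_b_mid from where it was at the start of the episode below 0.01 m and angle between each of tin_a_mid, tin_b_mid's own z axis and vertical below 0.1 rad and contact force between each of tin_a, tin_b and the fingers below 0.1 N and contact force between each of tin_a, tin_b and anything else below 3.2 N))); the arm keeps its last pose, push and grip.
It fails at once if a tin is tipped more than 0.5 rad (angle between any of tin_a_mid, tin_b_mid, tin_c_mid's own z axis and vertical above 0.5 rad).
It fails at once if a tin is dropped (falls faster than 1 m/s) (linear speed of any of tin_a, tin_b, tin_c above 1 m/s).
It fails at once if a bystander is pushed more than 30 mm (distance of any of mug_1, jar_1, box_1, mill_2 from where it was at the start of the episode above 0.03 m).
It also fails if it takes over 69 s, if anything falls off the work surface, if the arm or the gripper's body presses on something with over 40 N, if the wrist force passes 120 N, or if a joint passes its speed limit or range.

ROBOT

A 7-joint arm with a two-finger parallel gripper is mounted at the origin on a cart in front of the work surface, level with it; the furniture and walls round the work are solid. World frame = base frame: x ahead of the robot, y to its left, z up, the work surface at z = 0. Lengths are in m, angles in rad, forces in N, time in s.
With the tool pointing down it reaches from about 0.4 to 0.85 m from the base axis. Payload 6.9 kg.
Tool frame: the origin (TCP) lies at the centre of the arm's flange, where the gripper is bolted on; the fingertips stand 173 mm ahead of it and the grasp point (between the pads) lies 155 mm ahead of it; z points along the fingers, y is the line along which they close (so a half turn about z gives the same grasp; the last joint's range is limited). The gripper opens to 85 mm and grips with 20 to 120 N. Pads are 22 mm wide; open, the fingers measure 114 mm over their backs; the gripper's body (76 mm by 85 mm) begins 54 mm behind the grasp point. The pads swing forward as they close: fully open they stand 13 mm farther back than shut.
Start: joints at [-1.099, 0.507, -0.238, 1.5, 0.126, 1.149, -0.155], TCP at [0.224, 0.583, 0.405] pointing down, gripper open.
Joint ranges: [-3.08, 3.08], [-0.24, 2.05], [-1.43, 1.35], [0, 2.5], [-1.52, 4.66], [0.17, 1.96], [-2.89, 2.89]. Speed limits (rad/s): [2.39, 2.39, 3.14, 3.14, 3.14, 3.14, 3.14].

INTERFACE

Orientations are given as a 3x3 rotation matrix whose columns are the frame's x, y, z axes.
In Python, from station import ctrl gives the robot as it stands.
- The arm moves only by the shell command python3 -m handwheel 'ROWS' [OPENING]. ROWS is text: rows parted by semicolons, each of 6 numbers parted by spaces: the shift along the world's x, y, z each as a share of 0.03 m, from -1 to 1, then the turn, a rotation vector about the world's x, y, z each as a share of 1.5 rad, from -1 to 1. A call has 1 to 5 rows; each row shifts and turns the commanded pose from where the row before left it; what a row does not reach is not made up. A row lasts 1/10 s, in which the tool goes at most 50 mm and 8.59 degrees, less where a joint would pass 70% of its speed; a pose out of reach is approached as far as the arm can. A call with a number of a shift or a turn outside -1 to 1 is refused whole. A call with a gripper value outside its range is refused whole. OPENING is the closure, from -1 (fully open) to 1 (shut), so that 0 is half open, set as the call begins (- or left out, the last holds). The fingers move at their own pace and stop on an object; the grip force is fixed at half the most. Time passes only in rows, so rows that do not move let the fingers close. It gives the time, the measured TCP pose, the force, the opening and the grip force at its end, in the units of the state.
- ctrl.get_obs(): the state, without advancing time (a new reading comes with each control period).
- ctrl.grab_frame(name): name is "scene" or "top" or "wrist"; returns a dict with "img" (384x512x3 uint8, red, green, blue), "fx", "fy", "cx", "cy" (pixels), "k1" (the pictures are not rectified: a ray, as slopes to the right and down, at radius r is drawn at 1 + k1 r^2 times it, then the intrinsics apply), "rvec" (rotation vector, rad) and "tvec" (3), from world to camera coordinates, as OpenCV has them; the wrist camera has in their place "tool_from_camera" (4x4, takes a point from camera to tool coordinates, whose origin is the TCP and whose axes are the flange's). Camera axes: x right, y down, z forward; pixel columns grow to the right and rows downward; lengths in m; the calibration is good to about 2 mm. A picture is of the moment at which its call begins: read the wrist's pose just before it. There is no depth.
- ctrl.sign_off(): hands the job in; it is judged then, once.
The state is a dict: "t": time; "joint_pos": joint angles; "qd": joint speeds; "joint_efforts": joint torques, N m; "position": TCP position; "tcp_rot": TCP orientation; "ft_force": force on the tool from outside, world axes, zero at the start; "wrist_torque": the same for the moment, N m; "grip_width": finger opening in m; "grip_force": force on a finger pad.
Only numpy, scipy, OpenCV 4.12 (cv2) and the standard library are available. Lean on these libraries where they do the work, as an engineer would, in place of code of your own. Each camera call takes 0.05 s, during which the arm holds its last target. There are 200 camera calls.

## Working session

There is one attempt and no reset: what is moved stays moved. The work goes in short steps, Python scripts to look and compute and a shell command to move; the robot and the scene stay as the last step left them, time stands still between calls to the robot, and variables do not carry over. Pictures are saved under pics/ and viewed, at most 10 in all, crops included, and the job is handed in when it is done.

```bash
mkdir -p pics; ls
cat > h.py <<'E'
import numpy as np, cv2
from station import ctrl
def cam(f):
    K=np.array([[f['fx'],0,f['cx']],[0,f['fy'],f['cy']],[0,0,1]]);d=np.array([f['k1'],0,0,0,0.])
    return K,d
def ext(f,o=None):
    if 'rvec' in f:
        R=cv2.Rodrigues(np.array(f['rvec'],float))[0];return R.T,-R.T@np.array(f['tvec'],float).ravel()
    T=np.array(f['tool_from_camera']);R=np.array(o['tcp_rot']).reshape(3,3);return R@T[:3,:3],R@T[:3,3]+np.array(o['position'])
def ray(f,uv,z,o=None):
    K,d=cam(f);p=cv2.undistortPoints(np.array(uv,float).reshape(-1,1,2),K,d).reshape(-1,2)
    R,c=ext(f,o);v=np.c_[p,np.ones(len(p))]@R.T
    return c+v*((z-c[2])/v[:,2])[:,None]
def proj(f,P,o=None):
    K,d=cam(f);R,c=ext(f,o);return cv2.projectPoints(np.array(P,float).reshape(-1,3),cv2.Rodrigues(R.T)[0],-R.T@c,K,d)[0].reshape(-1,2)
E
python3 - <<'E'
from h import *
o=ctrl.get_obs();print(o)
a=ctrl.grab_frame('top');b=ctrl.grab_frame('scene')
import pickle;pickle.dump((a,b),open('f0.pkl','wb'))
for n,f in(('top',a),('scene',b)):
    print(n,ext(f)[1]);cv2.imwrite(f'pics/{n}0.png',f['img'][:,:,::-1])
E
```

```text
pics
{'t': 0.0, 'joint_pos': array([-1.098513  ,  0.50830211, -0.23751092,  1.50112667,  0.12570874,
        1.14894887, -0.15476066]), 'qd': array([-0.0003394 ,  0.00019059,  0.00340382,  0.00110863, -0.00129436,
       -0.00067419, -0.00069788]), 'joint_efforts': array([ 3.95696361e-04, -6.20586705e+01, -2.18581259e+00, -2.49640596e+01,
        1.29661066e-02,  1.22951606e-02,  1.30257132e-05]), 'position': array([0.22413621, 0.58320783, 0.40385326]), 'tcp_rot': array([[-9.33502732e-01,  3.58569803e-01, -5.88431613e-04],
       [ 3.58570281e-01,  9.33501193e-01, -1.69615580e-03],
       [-5.88886391e-05, -1.79436016e-03, -9.99998388e-01]]), 'ft_force': array([0.2208197 , 0.82434808, 1.07029971]), 'wrist_torque': array([-0.00196131,  0.00543094, -0.03471534]), 'grip_force': 0.0, 'grip_width': 0.08551818080952563}
top [-0.47573503  0.37575157  1.51160961]
scene [ 0.24532131 -0.69553915  0.91132459]
```

View pics/top0.png

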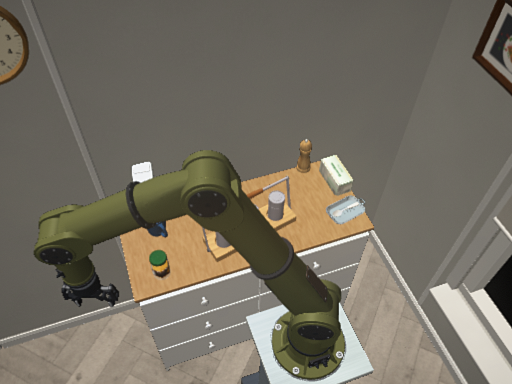

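View pics/scene0.png

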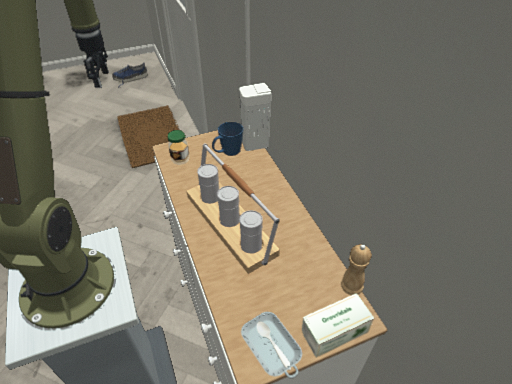

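The scene view shows lid centres near (208,171), (228,193), (251,218), carrier corners near (187,190) and (262,267), and handle grip from about (224,166) to (252,193). The top view is mostly blocked by the arm.

Run:
```python
from h import *
import pickle
a,b=pickle.load(open('f0.pkl','rb'))
np.set_printoptions(precision=3,suppress=True)
print('lids',ray(b,[[208,171],[228,193],[251,218]],.139))
print('corners front-right, back-right, front-left',ray(b,[[262,267],[277,256],[187,211]],.034))
print('grip z.17',ray(b,[[224,166],[238,180],[252,193],[204,147],[276,219]],.17))
print('grip z.15',ray(b,[[238,180]],.15))
print('mug,jar',ray(b,[[231,130],[176,136]],.1), 'can', ray(b,[[256,148]],0),'mill,box',ray(b,[[352,290],[338,325]],0))
print('top grip',ray(a,[[254,192]],.17),ray(a,[[254,192]],.15))
g=cv2.resize(b['img'][130:280,150:300],None,fx=4,fy=4,interpolation=3);cv2.imwrite('pics/c0.png',g[:,:,::-1])
```

```text
lids [[ 0.442  0.137  0.139]
 [ 0.465  0.03   0.139]
 [ 0.49  -0.077  0.139]]
corners front-right, back-right, front-left [[ 0.486 -0.161  0.034]
 [ 0.537 -0.144  0.034]
 [ 0.357  0.105  0.034]]
grip z.17 [[ 0.482  0.106  0.17 ]
 [ 0.498  0.038  0.17 ]
 [ 0.515 -0.023  0.17 ]
 [ 0.455  0.209  0.17 ]
 [ 0.536 -0.128  0.17 ]]
grip z.15 [[0.505 0.057 0.15 ]]
mug,jar [[0.587 0.347 0.1  ]
 [0.405 0.386 0.1  ]] can [[0.676 0.338 0.   ]] mill,box [[ 0.684 -0.295  0.   ]
 [ 0.601 -0.364  0.   ]]
top grip [[0.51  0.001 0.17 ]] [[ 0.525 -0.005  0.15 ]]
```

View pics/c0.png

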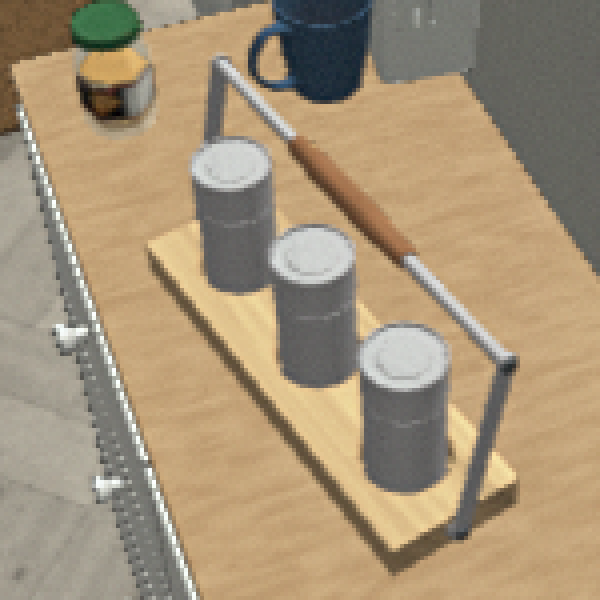

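The crop confirms three tins and the handle leaning away from the robot by about 0.2 rad. I'll move in with the fingers closed.

```bash
python3 -m handwheel '.37 -.84 0 0 0 0;.37 -.84 0 0 0 0;.37 -.84 0 0 0 0;.37 -.84 0 0 0 0;.37 -.84 0 0 0 0' 1; python3 -m handwheel '.37 -.84 0 0 0 0;.37 -.84 0 0 0 0;.37 -.84 0 0 0 0;.37 -.84 0 0 0 0;.37 -.84 0 0 0 0'
```

```text
t: 0.6
position: [0.28, 0.4562, 0.4043]
tcp_rot: [[-0.933, 0.359, -0.0], [0.359, 0.933, -0.001], [0.0, -0.001, -1.0]]
ft_force: [0.5, 0.3, -0.5]
grip_width: 0.0118
grip_force: 0.0
t: 1.1
position: [0.3354, 0.3302, 0.4045]
tcp_rot: [[-0.933, 0.359, -0.0], [0.359, 0.933, -0.0], [0.0, -0.001, -1.0]]
ft_force: [0.3, 0.6, 0.5]
grip_width: 0.0001
grip_force: 0.0
```

```bash
python3 -m handwheel '.37 -.84 0 0 0 0;.37 -.84 0 0 0 0;.37 -.84 0 0 0 0;.37 -.84 0 0 0 0;.37 -.84 0 0 0 0'|sed -n 2p; python3 -m handwheel '.37 -.84 0 0 0 0;.37 -.84 0 0 0 0;.37 -.84 0 0 0 0;.37 -.84 0 0 0 0;.37 -.84 0 0 0 0'; python3 -m handwheel '0 0 0 0 0 0;0 0 0 0 0 0'|sed -n 2p
python3 - <<'E'
from h import *
import pickle
o=ctrl.get_obs();w=ctrl.grab_frame('wrist');a=ctrl.grab_frame('top')
pickle.dump((o,w,a),open('f1.pkl','wb'))
print(ext(w,o))
cv2.imwrite('pics/w1.png',np.vstack([w['img'],a['img']])[:,:,::-1][:600] if 0 else np.hstack([w['img'],a['img'][130:290,110:380].repeat(2,0).repeat(2,1)[:384-0].copy() if 0 else cv2.copyMakeBorder(a['img'][130:290,120:400],0,224,0,0,0)])[:,:,::-1])
E
```

```text
position: [0.3909, 0.2043, 0.4045]
t: 2.1
position: [0.4464, 0.0783, 0.4045]
tcp_rot: [[-0.933, 0.359, -0.0], [0.359, 0.933, -0.0], [0.0, -0.0, -1.0]]
ft_force: [-0.6, 0.8, 0.3]
grip_width: 0.0002
grip_force: 0.0
position: [0.4461, 0.0792, 0.4044]
(array([[ 3.59874026e-01,  9.00909228e-01,  2.42596886e-01],
       [ 9.33000873e-01, -3.47430147e-01, -9.38171804e-02],
       [-2.35291860e-04,  2.60105473e-01, -9.65580182e-01]]), array([0.3835945 , 0.10428731, 0.3739512 ]))
```

View pics/w1.png

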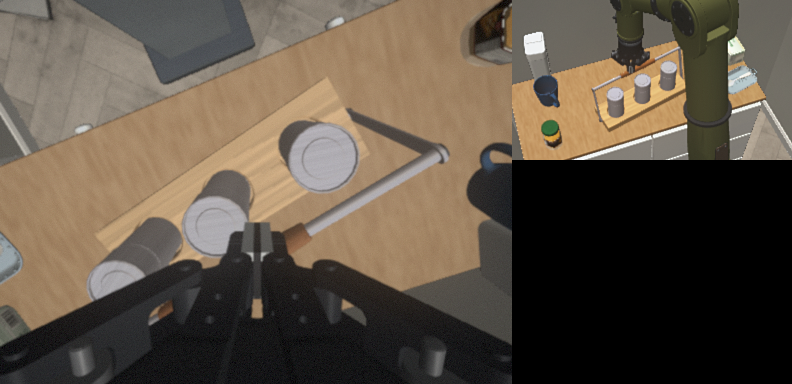

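The wrist view shows lid centres at about (323,157), (216,224), (118,280), and the left end of the handle at (441,154).

Run:
```python
from h import *
import pickle
o,w,a=pickle.load(open('f1.pkl','rb'))
np.set_printoptions(precision=3,suppress=True)
print('lids',ray(w,[[323,158],[215,225],[117,282]],.139,o))
print('rod end',ray(w,[[441,154]],.172,o),ray(w,[[300,233]],.172,o))
print('carrier corner',ray(w,[[329,77],[369,152],[97,236]],.034,o))
print('tip',proj(w,[[.446,.079,.2315]],o))
```

```text
lids [[ 0.437  0.143  0.139]
 [ 0.46   0.035  0.139]
 [ 0.479 -0.073  0.139]]
rod end [[0.457 0.216 0.172]] [[0.479 0.103 0.172]]
carrier corner [[ 0.376  0.194  0.034]
 [ 0.474  0.214  0.034]
 [ 0.453 -0.144  0.034]]
tip [[254.74  240.561]]
```

```bash
python3 -m handwheel '-.23 .27 -.5 0 0 0;0 0 -.8 0 0 0;0 0 -.8 0 0 0;0 0 -.75 0 0 0;0 0 0 0 0 0'; python3 -m handwheel '.49 .11 -.1 0 0 0;.49 .11 -.1 0 0 0;.49 .11 -.1 0 0 0;.49 .11 -.1 0 0 0' ; python3 -m handwheel '.49 .11 -.1 0 0 0;.49 .11 -.1 0 0 0;.49 .11 -.1 0 0 0;.49 .11 0 0 0 0;0 0 0 0 0 0'
python3 - <<'E'
from h import *
a=ctrl.grab_frame('scene')
cv2.imwrite('pics/s2.png',a['img'][100:300,100:400,::-1].repeat(2,0).repeat(2,1))
E
```

```text
t: 2.9
position: [0.438, 0.0884, 0.3171]
tcp_rot: [[-0.934, 0.357, -0.005], [0.357, 0.934, -0.001], [0.004, -0.002, -1.0]]
ft_force: [0.1, 0.9, 0.5]
grip_width: 0.0
grip_force: 0.0
t: 3.3
position: [0.4986, 0.1017, 0.3083]
tcp_rot: [[-0.934, 0.357, 0.001], [0.357, 0.934, 0.001], [-0.001, 0.001, -1.0]]
ft_force: [0.3, -0.1, -0.4]
grip_width: 0.0001
grip_force: 0.1
t: 3.8
position: [0.5583, 0.1152, 0.2992]
tcp_rot: [[-0.934, 0.357, 0.002], [0.358, 0.934, 0.001], [-0.002, 0.002, -1.0]]
ft_force: [-0.1, -0.3, -0.2]
grip_width: 0.0002
grip_force: 0.0
```

View pics/s2.png

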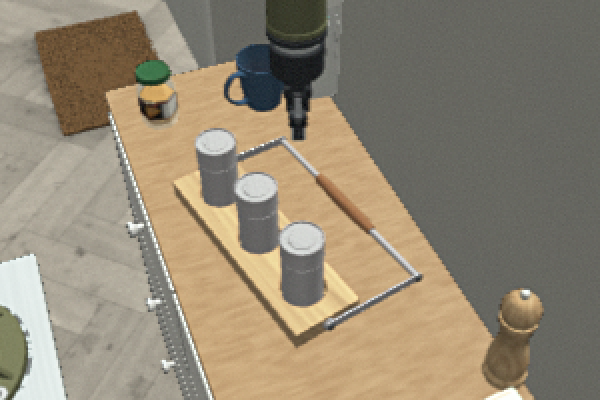

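The handle lies flat on the far side and the tins stand undisturbed. Next I hover open above the left tin.

```bash
python3 -m handwheel '0 0 .9 0 0 0;0 0 .9 0 0 0;-.8 .18 .9 0 0 0;-.8 .18 .3 0 0 0;-.8 .18 0 0 0 0' -1 | sed -n 2p; python3 -m handwheel '-.8 .18 0 0 0 0;-.8 .18 0 0 0 0;0 0 0 0 0 0;0 0 0 0 0 0'
python3 - <<'E'
from h import *
import pickle
o=ctrl.get_obs();w=ctrl.grab_frame('wrist');s=ctrl.grab_frame('scene')
pickle.dump((o,w,s),open('f2.pkl','wb'))
cv2.imwrite('pics/w2.png',w['img'][:,:,::-1])
print(proj(w,[[.437,.143,.139],[.46,.035,.139]],o), o['position'],o['ft_force'])
E
```

```text
position: [0.4833, 0.1304, 0.3904]
t: 4.75
position: [0.4362, 0.141, 0.389]
tcp_rot: [[-0.934, 0.358, 0.001], [0.358, 0.934, 0.0], [-0.001, 0.001, -1.0]]
ft_force: [-0.3, -0.3, -0.1]
grip_width: 0.0854
grip_force: 0.0
[[258.02058225 198.83581628]
 [150.63445089 265.47165593]] [0.43618574 0.14099195 0.38899592] [-0.29705568 -0.26770417 -0.10964051]
```

View pics/w2.png

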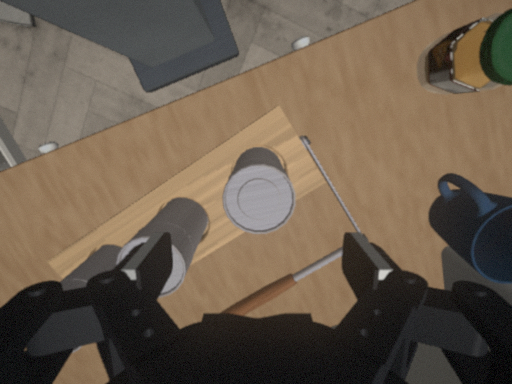

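The lid centre is at about (259,197), within 2 px of my prediction, and the handle is down. I'll descend and grasp.

```bash
python3 -m handwheel '0 .08 -.8 0 0 0;0 0 -.8 0 0 0;0 0 -.8 0 0 0;0 0 -.8 0 0 0;0 0 -.57 0 0 0' ; python3 -m handwheel '0 0 0 0 0 0;0 0 0 0 0 0;0 0 0 0 0 0;0 0 0 0 0 0;0 0 0 0 0 0' 1;python3 -m handwheel '0 0 0 0 0 0;0 0 0 0 0 0'
```

```text
t: 5.35
position: [0.4374, 0.1429, 0.2735]
tcp_rot: [[-0.933, 0.36, -0.001], [0.36, 0.933, -0.001], [0.001, -0.001, -1.0]]
ft_force: [0.4, -0.3, 0.7]
grip_width: 0.0853
grip_force: 0.0
t: 5.85
position: [0.4369, 0.1433, 0.2755]
tcp_rot: [[-0.933, 0.359, 0.001], [0.359, 0.933, 0.0], [-0.0, 0.0, -1.0]]
ft_force: [0.6, -0.5, -2.3]
grip_width: 0.0589
grip_force: 65.2
t: 6.05
position: [0.437, 0.1433, 0.2754]
tcp_rot: [[-0.933, 0.359, 0.001], [0.359, 0.933, 0.0], [-0.001, 0.0, -1.0]]
ft_force: [-1.0, -1.6, 0.4]
grip_width: 0.0588
grip_force: 65.4
```

```bash
python3 -m handwheel '0 0 .3 0 0 0;0 0 .3 0 0 0;0 0 .3 0 0 0;0 0 .3 0 0 0' |sed -n 2,6p; for i in 1; do python3 -m handwheel '0 0 0 0 0 0;0 0 0 0 0 0;0 0 0 0 0 0'|grep ft; python3 -m handwheel '0 0 0 0 0 0'|grep ft; python3 -m handwheel '0 0 0 0 0 0'|grep ft; python3 -m handwheel '0 0 0 0 0 0'|grep ft; python3 -m handwheel '0 0 0 0 0 0'|grep ft;python3 -m handwheel '0 0 0 0 0 0'|grep ft; done; python3 -c "
from station import ctrl
o=ctrl.get_obs();print(o['joint_efforts'],o['position'])"
```

```text
position: [0.4369, 0.1433, 0.3121]
tcp_rot: [[-0.933, 0.359, 0.0], [0.359, 0.933, 0.0], [-0.0, 0.0, -1.0]]
ft_force: [0.1, -0.3, -5.7]
grip_width: 0.0589
grip_force: 65.7
ft_force: [-0.9, -0.9, -5.7]
ft_force: [0.2, -0.2, -4.9]
ft_force: [0.6, 0.2, -4.7]
ft_force: [0.2, -0.0, -5.6]
ft_force: [-0.1, 0.8, -4.2]
ft_force: [-0.3, 0.6, -4.3]
[ 6.17080786e-04 -4.79982090e+01  1.24300690e-01 -1.95014691e+01
  1.74084655e-02 -3.80823694e-03  1.55618341e-05] [0.43686531 0.14332292 0.31102195]
```

About 0.5 kg. Setting it back down and releasing.

```bash
python3 -m handwheel '0 0 -.35 0 0 0;0 0 -.35 0 0 0;0 0 -.3 0 0 0;0 0 -.2 0 0 0;0 0 0 0 0 0' |sed -n 2,6p;  python3 -m handwheel '0 0 0 0 0 0;0 0 0 0 0 0;0 0 0 0 0 0;0 0 0 0 0 0;0 0 0 0 0 0' -1; python3 -m handwheel '0 0 .8 0 0 0;0 0 .8 0 0 0;0 0 .8 0 0 0;.2 -.8 .2 0 0 0;.2 -.8 0 0 0 0' |sed -n 2p; python3 -m handwheel '.2 -.8 0 0 0 0;.16 -.9 0 0 0 0;0 -.3 0 0 0 0;0 0 0 0 0 0;0 0 0 0 0 0'
python3 - <<'E'
from h import *
import pickle
o=ctrl.get_obs();w=ctrl.grab_frame('wrist')
pickle.dump((o,w),open('f3.pkl','wb'))
cv2.imwrite('pics/w3.png',w['img'][:,:,::-1])
print(proj(w,[[.437,.143,.139],[.46,.035,.139],[.483,-.073,.139]],o), o['position'])
E
```

```text
position: [0.4367, 0.1431, 0.2755]
tcp_rot: [[-0.933, 0.359, -0.0], [0.359, 0.933, -0.001], [0.0, -0.001, -1.0]]
ft_force: [-3.5, -2.8, 10.2]
grip_width: 0.0588
grip_force: 67.1
t: 8.25
position: [0.4369, 0.1433, 0.275]
tcp_rot: [[-0.933, 0.359, -0.0], [0.359, 0.933, -0.0], [0.0, -0.0, -1.0]]
ft_force: [-0.3, -0.1, -0.4]
grip_width: 0.0848
grip_force: 0.0
position: [0.4492, 0.0954, 0.3544]
t: 9.25
position: [0.4595, 0.0363, 0.353]
tcp_rot: [[-0.934, 0.358, -0.0], [0.358, 0.934, 0.001], [0.0, 0.0, -1.0]]
ft_force: [-1.2, 0.1, -0.3]
grip_width: 0.0854
grip_force: 0.0
[[400.28029557 126.20301755]
 [253.74834168 215.81712881]
 [128.85073255 292.4493261 ]] [0.45948834 0.03625312 0.35302881]
```

View pics/w3.png

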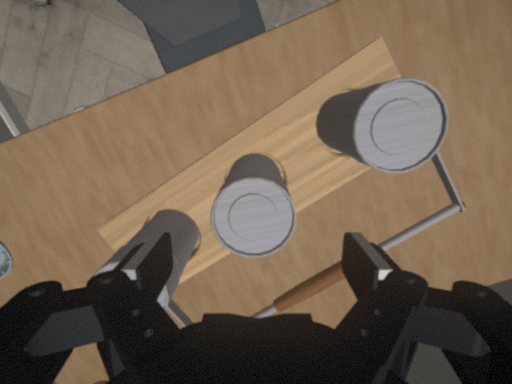

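The left lid is back at (402,125), predicted (400,126). The middle lid is at (253,217), as predicted. Now the middle tin.

```bash
python3 -m handwheel '0 -.04 -.8 0 0 0;0 0 -.8 0 0 0;0 0 -.7 0 0 0;0 0 -.3 0 0 0;0 0 0 0 0 0'|sed -n 2p ; python3 -m handwheel '0 0 0 0 0 0;0 0 0 0 0 0;0 0 0 0 0 0;0 0 0 0 0 0;0 0 0 0 0 0' 1;python3 -m handwheel '0 0 0 0 0 0;0 0 0 0 0 0' | grep gr
python3 -m handwheel '0 0 .3 0 0 0;0 0 .3 0 0 0;0 0 .3 0 0 0;0 0 .3 0 0 0' |sed -n 2,6p; python3 -m handwheel '0 0 0 0 0 0;0 0 0 0 0 0;0 0 0 0 0 0'|grep ft; python3 -m handwheel '0 0 0 0 0 0'|grep ft; python3 -m handwheel '0 0 0 0 0 0'|grep ft; python3 -m handwheel '0 0 0 0 0 0'|grep ft; python3 -m handwheel '0 0 0 0 0 0'|grep ft;python3 -m handwheel '0 0 0 0 0 0'
```

```text
position: [0.4593, 0.0351, 0.2742]
t: 10.3
position: [0.46, 0.0342, 0.2764]
tcp_rot: [[-0.933, 0.359, 0.002], [0.359, 0.933, 0.0], [-0.002, 0.001, -1.0]]
ft_force: [-1.3, -1.0, 5.6]
grip_width: 0.0585
grip_force: 63.7
grip_width: 0.0585
grip_force: 63.7
position: [0.4597, 0.0341, 0.3122]
tcp_rot: [[-0.933, 0.359, 0.001], [0.359, 0.933, 0.0], [-0.001, 0.0, -1.0]]
ft_force: [0.3, -0.0, -1.4]
grip_width: 0.0585
grip_force: 64.6
ft_force: [-0.9, 0.4, -0.9]
ft_force: [-0.2, -0.6, -2.0]
ft_force: [-0.2, -0.3, -2.0]
ft_force: [0.1, -0.2, -0.9]
ft_force: [-0.1, -1.4, -0.6]
t: 11.7
position: [0.4596, 0.0341, 0.311]
tcp_rot: [[-0.933, 0.359, -0.0], [0.359, 0.933, -0.0], [0.0, -0.0, -1.0]]
ft_force: [0.1, -0.5, -2.1]
grip_width: 0.0589
grip_force: 64.7
```

About 0.15 kg. Setting it back and moving to the right tin.

```bash
python3 -m handwheel '0 0 -.35 0 0 0;0 0 -.35 0 0 0;0 0 -.3 0 0 0;0 0 -.2 0 0 0;0 0 0 0 0 0' |sed -n 2,6p;  python3 -m handwheel '0 0 0 0 0 0;0 0 0 0 0 0;0 0 0 0 0 0;0 0 0 0 0 0;0 0 0 0 0 0' -1|tail -3; python3 -m handwheel '0 0 .8 0 0 0;0 0 .8 0 0 0;0 0 .8 0 0 0;.2 -.8 .2 0 0 0;.2 -.8 0 0 0 0' |sed -n 2p; python3 -m handwheel '.2 -.8 0 0 0 0;.2 -.9 0 0 0 0;0 -.3 0 0 0 0;0 0 0 0 0 0;0 0 0 0 0 0'
python3 - <<'E'
from h import *
import pickle
o=ctrl.get_obs();w=ctrl.grab_frame('wrist')
pickle.dump((o,w),open('f4.pkl','wb'))
cv2.imwrite('pics/w4.png',w['img'][:,:,::-1])
print(proj(w,[[.437,.143,.139],[.46,.035,.139],[.483,-.073,.139]],o), o['position'])
E
```

```text
position: [0.4594, 0.0335, 0.2758]
tcp_rot: [[-0.933, 0.359, -0.0], [0.359, 0.933, -0.001], [-0.0, -0.001, -1.0]]
ft_force: [-4.5, -2.5, 18.4]
grip_width: 0.0589
grip_force: 67.3
ft_force: [0.1, 0.1, -0.1]
grip_width: 0.0855
grip_force: 0.0
position: [0.4721, -0.0138, 0.3545]
t: 13.7
position: [0.4834, -0.073, 0.3529]
tcp_rot: [[-0.934, 0.358, -0.001], [0.358, 0.934, 0.001], [0.001, 0.0, -1.0]]
ft_force: [1.6, -0.3, 0.5]
grip_width: 0.0859
grip_force: 0.0
[[584.42081331  12.77700163]
 [401.89063068 124.15225257]
 [254.89077993 214.16334685]] [ 0.48344769 -0.0729607   0.35290938]
```

View pics/w4.png

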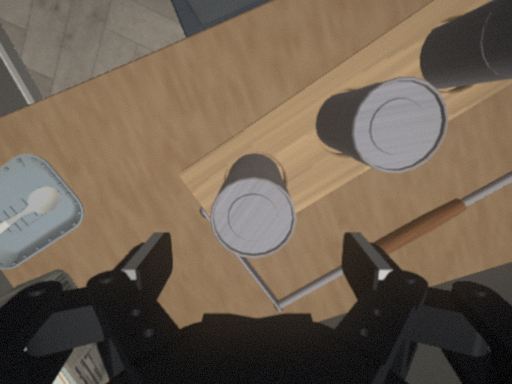

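The middle lid is seated at (401,124), and the right lid is at (253,217), about 1 mm off target. Now the right tin.

```bash
python3 -m handwheel '.04 -.04 -.8 0 0 0;0 0 -.8 0 0 0;0 0 -.7 0 0 0;0 0 -.3 0 0 0;0 0 0 0 0 0'|sed -n 2p ; python3 -m handwheel '0 0 0 0 0 0;0 0 0 0 0 0;0 0 0 0 0 0;0 0 0 0 0 0;0 0 0 0 0 0' 1;python3 -m handwheel '0 0 0 0 0 0;0 0 0 0 0 0' | grep gr
python3 -m handwheel '0 0 .3 0 0 0;0 0 .3 0 0 0;0 0 .3 0 0 0;0 0 .3 0 0 0' |sed -n 2,6p; python3 -m handwheel '0 0 0 0 0 0;0 0 0 0 0 0;0 0 0 0 0 0'|grep ft; python3 -m handwheel '0 0 0 0 0 0'|grep ft; python3 -m handwheel '0 0 0 0 0 0'|grep ft; python3 -m handwheel '0 0 0 0 0 0'|grep ft; python3 -m handwheel '0 0 0 0 0 0'|grep ft;python3 -m handwheel '0 0 0 0 0 0'
```

```text
position: [0.4846, -0.0741, 0.2742]
t: 14.75
position: [0.4853, -0.0751, 0.2765]
tcp_rot: [[-0.933, 0.359, 0.003], [0.359, 0.933, -0.0], [-0.003, 0.001, -1.0]]
ft_force: [-0.9, 0.2, 6.1]
grip_width: 0.0586
grip_force: 63.9
grip_width: 0.0586
grip_force: 63.9
position: [0.4849, -0.0751, 0.3122]
tcp_rot: [[-0.933, 0.359, 0.001], [0.359, 0.933, -0.0], [-0.001, 0.0, -1.0]]
ft_force: [-0.1, 0.5, -3.0]
grip_width: 0.0585
grip_force: 64.8
ft_force: [0.3, -0.3, -1.8]
ft_force: [-0.8, -0.7, -1.5]
ft_force: [-0.1, -1.0, -2.6]
ft_force: [-0.3, 0.9, -2.3]
ft_force: [0.4, 0.5, -1.8]
t: 16.15
position: [0.4849, -0.0751, 0.311]
tcp_rot: [[-0.933, 0.359, -0.0], [0.359, 0.933, -0.0], [0.0, -0.0, -1.0]]
ft_force: [0.0, -0.1, -1.6]
grip_width: 0.0585
grip_force: 64.8
```

About 0.2 kg, so the left tin is heaviest. I'll put this one back and return to the left tin.

```bash
python3 -m handwheel '0 0 -.35 0 0 0;0 0 -.35 0 0 0;0 0 -.3 0 0 0;0 0 -.2 0 0 0;0 0 0 0 0 0' |sed -n 2,6p;  python3 -m handwheel '0 0 0 0 0 0;0 0 0 0 0 0;0 0 0 0 0 0;0 0 0 0 0 0;0 0 0 0 0 0' -1|tail -3; python3 -m handwheel '0 0 .8 0 0 0;0 0 .8 0 0 0;0 0 .8 0 0 0;-.2 .9 .2 0 0 0;-.2 .9 0 0 0 0' |sed -n 2p; python3 -m handwheel '-.2 .9 0 0 0 0;-.2 .9 0 0 0 0;-.2 .9 0 0 0 0;-.2 .9 0 0 0 0;-.2 .9 0 0 0 0'|sed -n 2p
python3 -m handwheel '-.2 .95 0 0 0 0;0 0 0 0 0 0;0 0 0 0 0 0'
python3 - <<'E'
from h import *
o=ctrl.get_obs();w=ctrl.grab_frame('wrist')
cv2.imwrite('pics/w5.png',w['img'][:,:,::-1])
print(proj(w,[[.437,.143,.139],[.46,.035,.139],[.483,-.073,.139]],o), o['position'])
E
```

```text
position: [0.4845, -0.076, 0.276]
tcp_rot: [[-0.933, 0.36, -0.0], [0.36, 0.933, -0.001], [-0.0, -0.001, -1.0]]
ft_force: [-6.7, -2.7, 18.7]
grip_width: 0.059
grip_force: 66.8
ft_force: [0.7, -0.8, 1.0]
grip_width: 0.0857
grip_force: 0.0
position: [0.4731, -0.0211, 0.3543]
position: [0.4425, 0.115, 0.3531]
t: 18.45
position: [0.4367, 0.1429, 0.353]
tcp_rot: [[-0.934, 0.357, -0.0], [0.357, 0.934, -0.0], [0.0, -0.0, -1.0]]
ft_force: [0.1, 0.1, -0.8]
grip_width: 0.0853
grip_force: 0.0
[[255.77132249 214.78243592]
 [130.54089887 291.34902267]
 [ 19.80163529 359.23825071]] [0.43669564 0.14285586 0.35297897]
```

View pics/w5.png

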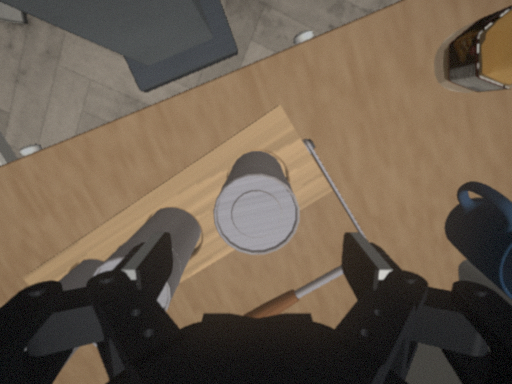

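The left lid is centred between the fingers at (257,214). I'll grasp it and lift it high.

```bash
python3 -m handwheel '0 0 -.8 0 0 0;0 0 -.8 0 0 0;0 0 -.7 0 0 0;0 0 -.3 0 0 0;0 0 0 0 0 0'|sed -n 2p ; python3 -m handwheel '0 0 0 0 0 0;0 0 0 0 0 0;0 0 0 0 0 0;0 0 0 0 0 0;0 0 0 0 0 0' 1|tail -2;python3 -m handwheel '0 0 0 0 0 0;0 0 0 0 0 0' | grep gr
python3 -m handwheel '0 0 .3 0 0 0;0 0 .3 0 0 0;0 0 .5 0 0 0;0 0 .6 0 0 0;0 0 .6 0 0 0' |sed -n 2,6p; python3 -m handwheel '0 0 .6 0 0 0;0 0 .6 0 0 0;0 0 .6 0 0 0;0 0 .6 0 0 0;0 0 .6 0 0 0'|sed -n 2p; python3 -m handwheel '0 0 .3 0 0 0;0 0 0 0 0 0;0 0 0 0 0 0;0 0 0 0 0 0;0 0 0 0 0 0'; python3 -m handwheel '0 0 0 0 0 0;0 0 0 0 0 0;0 0 0 0 0 0'
python3 - <<'E'
from h import *
a=ctrl.grab_frame('scene')
cv2.imwrite('pics/s6.png',a['img'][80:280,120:370,::-1].repeat(3,0).repeat(3,1))
E
```

```text
position: [0.4369, 0.1415, 0.2742]
grip_width: 0.0587
grip_force: 63.7
grip_width: 0.059
grip_force: 63.7
position: [0.4366, 0.1424, 0.3454]
tcp_rot: [[-0.934, 0.359, -0.0], [0.359, 0.934, -0.0], [0.0, -0.0, -1.0]]
ft_force: [-0.3, -0.8, -5.7]
grip_width: 0.0585
grip_force: 65.8
position: [0.4363, 0.1423, 0.4355]
t: 21.2
position: [0.4367, 0.1424, 0.4423]
tcp_rot: [[-0.933, 0.359, -0.002], [0.359, 0.933, -0.001], [0.001, -0.001, -1.0]]
ft_force: [0.6, 0.1, -4.6]
grip_width: 0.0586
grip_force: 65.9
t: 21.5
position: [0.4369, 0.1424, 0.4429]
tcp_rot: [[-0.933, 0.359, -0.0], [0.359, 0.933, -0.0], [0.0, -0.0, -1.0]]
ft_force: [0.6, 0.3, -5.6]
grip_width: 0.0586
grip_force: 65.9
```

View pics/s6.png

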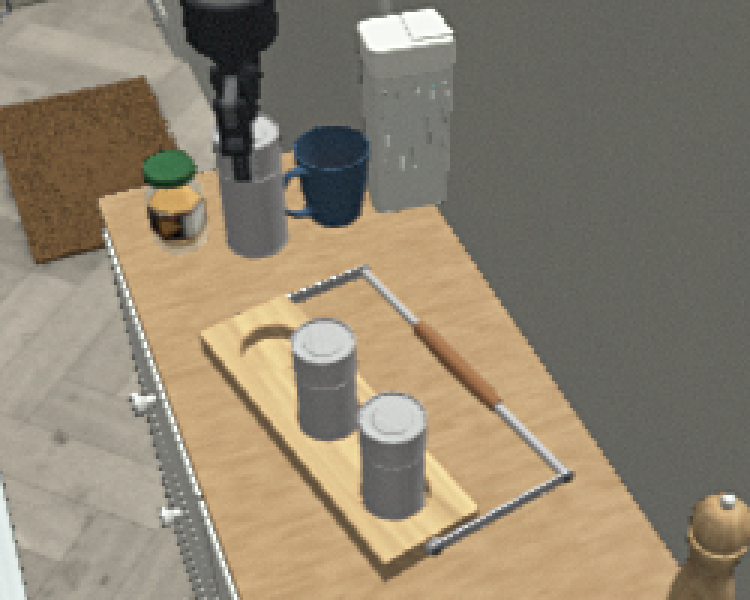

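The left tin is held upright at about (255,185) in the crop. The other two stand seated at (325,380) and (393,455), the handle is flat, and nothing else has moved.

```bash
python3 -c "
from station import ctrl
print(ctrl.sign_off())"
```

```text
the job is handed in; nothing more can be done
None
```

The left tin is the fullest, at about 0.5 kg against roughly 0.15 kg (middle) and 0.2 kg (right); I handed in holding it upright above the other two, which are seated in their wells with the handle folded down, though no verdict came back.

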